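# Uncap the coolant port and hover the outlet housing over its studs

### The arm

A 6-joint arm with a two-finger parallel gripper is mounted at the origin on the work surface. World frame = base frame: x ahead of the robot, y to its left, z up, the work surface at z = 0. Lengths are in m, angles in rad, forces in N, time in s.
With the tool pointing down it reaches from about 0.4 to 0.825 m from the base axis. Payload 7 kg.
Tool frame: the origin (TCP) lies on the centre line of the jaws, within the pads' length; the fingertips stand 25 mm ahead of it and the grasp point (between the pads) lies 6 mm ahead of it; z points along the fingers, y is the direction in which the jaws open and shut (so a half turn about z gives the same grasp; the last joint's range is limited). The gripper opens to 88 mm and grips with 3 to 60 N. Pads are 19 mm wide; open, the fingers measure 130 mm over their backs; the gripper's body (78 mm by 193 mm) begins 47 mm behind the grasp point.
Start: joints at [0.288, 0.359, 0.012, 0, -1.224, -0.288], TCP at [0.675, -0, 0.227] pointing down, gripper open.
Joint ranges: [-3.07, 3.07], [-1.43, 2.12], [-1.02, 1.25], [-3.03, 1.67], [-3.05, -0], [-3.03, 3.03]. Speed limits (rad/s): [2.39, 2.39, 3.01, 3.14, 3.14, 3.14].

### API

Orientations are given as [roll, pitch, yaw] about the fixed x, y, z axes, in that order (R = Rz(yaw) Ry(pitch) Rx(roll)).
In Python, from station import * gives the robot as it stands. The module is installed in compiled form; this text tells all that it offers.
- The arm moves only by the tool step_arm, never from a script. Its argument "commands" is text: rows parted by semicolons, each of 6 numbers parted by spaces: the shift along the tool's x, y, z in mm, then the turn, a rotation vector about the tool's x, y, z in rad. A call has 1 to 8 rows; each row shifts and turns the commanded pose from where the row before left it, along the tool's axes as they then stand; what a row does not reach is not made up. A row lasts 1/8 s, in which the tool goes at most 62.5 mm and 10.7 degrees, less where a joint would pass 70% of its speed; a pose out of reach is approached as far as the arm can. A call is refused whole if a number of a shift passes 62.5 or a number of a turn 0.188, either way. A call with a gripper value outside its range is refused whole. "jaw" is the finger opening in mm, from 0 to 87.6, set as the call begins (left out, the last holds). The fingers move at their own pace and stop on an object; "grip_force" is the grip in N (left out, the last holds). Time passes only in rows, so rows that do not move let the fingers close. It gives the time, the measured TCP pose, the force and the opening at its end, in the units of the state.
- get_state(): the state, without advancing time (a new reading comes with each control period).
- grab_frame(name): name is "scene" or "side" or "wrist"; returns a dict with "frame" (400x640x3 uint8, red, green, blue), "fovy" (degrees; the focal length in pixels is half the picture's height over the tangent of half this angle, whatever the lens; pixels are square), "cx", "cy" (the principal point, pixels), "rvec" (rotation vector, rad) and "tvec" (3), from world to camera coordinates, as OpenCV has them; the wrist camera has in their place "tool_from_camera" (4x4, takes a point from camera to tool coordinates, whose origin is the TCP and whose axes are the flange's). Camera axes: x right, y down, z forward; pixel columns grow to the right and rows downward; lengths in m; the calibration is good to about 2 mm. The wrist camera is an equidistant fisheye: a pixel r from the principal point sees the ray r / f radians off the axis. A picture is of the moment at which its call begins: read the wrist's pose just before it. There is no depth.
- job_done(): hands the job in, once; it reports no verdict.
Trained networks look in a picture, given as the dict that the camera call returned (one of the last four; its "shot" number tells which), for a name from the list of things; names that differ only in an ending like _2 or _b are one class to them, and where a whole thing is asked for, a point or a joint stands for the part that bears it (a point fixed in the world has none). Each returns a list of dicts, best first, with "conf" (0 to 1); they miss things now and then, are a little off and sometimes report something else, mostly with a low value. They report only what shows in the picture. A call takes as long as a camera call. They do not tell look-alikes from the thing itself.
- recognise(picture, name): "pixel" ([column, row] in pixels, amid what is visible of it).
The state is a dict: "t": time; "q": joint angles; "qd": joint speeds; "joint_efforts": joint torques, N m; "eef_pos": TCP position; "ee_rot": TCP orientation; "force": force on the tool from outside, world axes, zero at the start; "moment": the same for the moment, N m; "width": finger opening in m.
Only numpy, scipy, OpenCV 4.12 (cv2) and the standard library are available. Lean on these libraries where they do the work, as an engineer would, in place of code of your own. Each camera call takes 0.05 s, during which the arm holds its last target.

### The job

Take the red cap off the engine head's coolant port and leave it in the blue tray. Then lift the steel outlet housing out of its low carton, carry it over everything in between, and hold it level about a centimetre above the tips of the head's two brass studs, with its two bolt holes centred over the studs (either way round) and touching neither, so that sealant can be put on underneath: finish while still holding it there, do not lower it or let go. Leave the other parts on the bench where they are and do not knock the housing hard against the head.

Things in the scene. Friction and masses are not known exactly. Their poses are not given: they have to be found in the camera images.
- head: Aluminium engine cylinder head, fixed, on the left or right half of the bench: foot 340 x 160 x 20 mm, above it a block 330 x 140 mm up to 100 mm. Origin at the centre of its underside, x along its length. On top, centred at x = -70 mm, a steel seat pad 112 (x) x 60 x 12 mm (top at 112 mm) with a 32 mm port in its middle and two upright brass studs 8 mm thick, tips at 134 mm.
- port (a point): Point on the port's axis, midway between the two studs and level with their tips (134 mm above the bench, 22 mm above the seat pad); axes as head (x along the line of the studs, z up).
- stud_a (a point): Centre of the tip of one stud, 40 mm from port to the head's +x.
- stud_b (a point): Centre of the tip of the other stud, 40 mm from port to the head's -x.
- cap: Red plastic port cap, loose, about 60 g, standing on the seat pad centred over the port, between the studs: disc 50 mm across and 12 mm thick with an upright round stem 22 mm across up to 60 mm. Origin at the centre of the disc's underside, z up the stem. It lifts straight off; from 22 mm above its underside upwards the stem stands clear above the stud tips.
- tray: Open blue plastic tray for caps, fixed, 140 x 140 mm, 45 mm high, walls and floor 5 mm. Origin at the centre of its underside on the bench. It stands near the middle, between the head and the carton, nearer the robot than the two oil filters.
- carton: Open low cardboard carton, fixed, 210 (x) x 180 (y) mm, 55 mm high, walls and floor 5 mm; the housing lies in it. Origin at the centre of its underside on the bench. On the opposite half of the bench from the head.
- housing: Steel-grey coolant outlet housing, loose, 0.2 to 0.42 kg, lying flange down in the carton: flange 104 (x) x 50 (y) x 10 mm, on its middle a round collar 48 mm across up to 22 mm, then a round neck 36 mm across up to 65 mm to grip. Origin at the centre of the flange's underside, x along the line of its two bolt holes, z up the neck.
- hole_a (a point): Centre of one bolt hole (13 mm across, through the flange) at the flange's underside, 40 mm from the origin to the housing's +x.
- hole_b (a point): Centre of the other bolt hole at the flange's underside, 40 mm from the origin to the housing's -x.
- filter_1: Bystander: blue oil filter with a yellow band, upright can 72 mm across, 120 mm high, loose, in the middle between the carton and the head. Origin at the centre of its underside.
- filter_2: Bystander: orange oil filter with a white band, same size, loose, in the middle, about 80 mm farther from the robot or nearer than the blue one. Origin at the centre of its underside.
- bearing: Bystander: steel ring bearing lying on top of the head, beyond the middle at about x = +85 mm: 62 mm across, 16 mm high, loose. Origin at the centre of its underside.
- lamp: Bystander: red and amber tail lamp, 79 x 164 mm, 35 mm high, loose, at the far middle of the bench. Origin at the centre of its underside.
- plugbox: Bystander: small white box with a blue band, 90 x 60 x 30 mm, loose, near the robot on one side. Origin at the centre of its underside.
- pulley: Bystander: dark steel belt pulley lying flat, 90 mm across, 30 mm high, loose, near the robot on one side. Origin at the centre of its underside.
There are look-alikes about, which are no part of the job. Of the things shaped like the cap, the red one is meant.

How it is judged:
On the way:
1. the red cap lies in the blue tray, released (x of cap in the frame of tray between -0.066 and 0.066 m and y of cap in the frame of tray between -0.066 and 0.066 m and z of cap in the frame of tray between -0.01 and 0.04 m and contact force between cap and the fingers below 0.1 N and linear speed of cap below 0.03 m/s), for 0.2 s.
At the end, for the whole second after the job is handed in: The cap lies in the blue tray, released and at rest. The housing is held still in the fingers, upright within 0.12 rad, its underside 3 to 22 mm above the stud tips, each bolt hole within 6 mm (horizontally) of the stud beneath it, either way round, touching neither the head nor the cap (all of step 1 and ((horizontal distance between hole_a and stud_a below 0.006 m and horizontal distance between hole_b and stud_b below 0.006 m) or (horizontal distance between hole_a and stud_b below 0.006 m and horizontal distance between hole_b and stud_a below 0.006 m)) and z of housing in the frame of port between 0.003 and 0.022 m and angle between housing's own z axis and vertical below 0.12 rad and contact force between housing and the fingers above 1 N and contact force between housing and head below 0.1 N and contact force between housing and cap below 0.1 N and linear speed of housing below 0.02 m/s); the arm keeps its last pose, push and grip.
It fails at once if one of these is knocked over or shifted by more than 30 mm: the two oil filters (distance of any of filter_1, filter_2 from where it was at the start of the episode above 0.03 m or angle between any of filter_1, filter_2's own z axis and vertical above 0.4 rad).
It fails at once if one of these is knocked over or shifted by more than 30 mm: the bearing on the head (distance of bearing from where it was at the start of the episode above 0.03 m or angle between bearing's own z axis and vertical above 0.4 rad).
It fails at once if one of these is knocked over or shifted by more than 30 mm: tail lamp, small box, pulley (distance of any of lamp, plugbox, pulley from where it was at the start of the episode above 0.03 m or angle between any of lamp, plugbox, pulley's own z axis and vertical above 0.4 rad).
It fails at once if the housing is knocked against the head with more than 12 N (contact force between housing and head above 12 N).
It also fails if it takes over 64 s, if anything falls off the work surface, if the arm or the gripper's body presses on something with over 40 N, if the wrist force passes 120 N, or if a joint passes its speed limit or range.

## Working session

There is one attempt and no reset: what is moved stays moved. The work goes in short steps, Python scripts to look and compute and a tool call to move; the robot and the scene stay as the last step left them, time stands still between calls to the robot, and variables do not carry over. Pictures are saved under pics/ and viewed, and the job is handed in when it is done.

Besides the shell and the picture viewer there is one more tool, called after ">>>" as name(argument=value, ...), one argument or row to a line, values as JSON. step_arm: Moves the arm, as the interface text tells. Its arguments: {"type":"object","properties":{"commands":{"type":"string"},"jaw":{"type":"number"},"grip_force":{"type":"number"}},"required":["commands"]}

```bash
mkdir -p pics; cat > h.py <<'E'
from station import *
import numpy as np, cv2
from scipy.spatial.transform import Rotation as R
def f_of(d): return d["frame"].shape[0]/2/np.tan(np.radians(d["fovy"])/2)
def save(d,n): cv2.imwrite("pics/"+n+".png",d["frame"][:,:,::-1])
def crop(d,n,c0,r0,c1,r1,s): 
    cv2.imwrite("pics/"+n+".png",cv2.resize(d["frame"][r0:r1,c0:c1,::-1],None,fx=s,fy=s,interpolation=cv2.INTER_CUBIC))
def on_plane(d,px,z):
    f=f_of(d);M=cv2.Rodrigues(np.array(d["rvec"],float))[0];t=np.array(d["tvec"],float).ravel()
    r=M.T@np.array([(px[0]-d["cx"])/f,(px[1]-d["cy"])/f,1]);o=-M.T@t
    return o+r*(z-o[2])/r[2]
def proj(d,P):
    f=f_of(d);M=cv2.Rodrigues(np.array(d["rvec"],float))[0];t=np.array(d["tvec"],float).ravel()
    p=M@np.array(P,float)+t
    return np.array([d["cx"]+f*p[0]/p[2],d["cy"]+f*p[1]/p[2]])
def wray(d,px,s):
    f=f_of(d);v=np.array([px[0]-d["cx"],px[1]-d["cy"]]);r=np.linalg.norm(v);a=r/f
    c=np.array([*(np.sin(a)*v/max(r,1e-9)),np.cos(a)])
    T=np.array(d["tool_from_camera"]);Rw=R.from_euler("xyz",s["ee_rot"]).as_matrix()
    return np.array(s["eef_pos"])+Rw@T[:3,3],Rw@T[:3,:3]@c
def w_on_plane(d,px,s,z):
    o,r=wray(d,px,s);return o+r*(z-o[2])/r[2]
def wproj(d,P,s):
    T=np.array(d["tool_from_camera"]);Rw=R.from_euler("xyz",s["ee_rot"]).as_matrix()
    p=Rw.T@(np.array(P)-np.array(s["eef_pos"]));p=T[:3,:3].T@(p-T[:3,3])
    a=np.arctan2(np.hypot(p[0],p[1]),p[2]);u=p[:2]/max(np.hypot(p[0],p[1]),1e-9)
    return np.array([d["cx"],d["cy"]])+f_of(d)*a*u
E
python3 - <<'E'
from h import *
print(get_state())
for n in ["scene","side","wrist"]:
    d=grab_frame(n);save(d,n+"0");print(n,{k:v for k,v in d.items() if k!="frame"})
    for o in ["head","cap","tray","carton","housing","filter_1","bearing","plugbox","pulley","hole_a","stud_a","port"]:
        try:print(o,[(np.round(x["pixel"]),round(x["conf"],2)) for x in recognise(d,o)])
        except Exception as e:print(o,e)
E
```

```text
{'t': 0.0, 'q': array([ 2.88109602e-01,  3.59369398e-01,  1.10534517e-02, -3.44715333e-04,
       -1.22406765e+00, -2.88103961e-01]), 'qd': array([-0.00067929,  0.00014364, -0.00019517,  0.00038974,  0.00135161,
        0.00031351]), 'joint_efforts': array([-8.00930356e-04, -5.82726967e+01,  2.93058443e+01,  6.99745238e+00,
        6.93249181e-03, -2.06530804e-04]), 'eef_pos': array([ 6.74518697e-01, -2.04209281e-05,  2.25832605e-01]), 'ee_rot': array([ 3.13997872e+00, -1.40342901e-04, -1.57090797e+00]), 'force': array([-0.54584401,  0.69144766, -0.21193425]), 'moment': array([ 0.00235705, -0.01414953, -0.01231603]), 'width': 0.0873261731243188}
scene {'fovy': 55.62986560423873, 'cx': 318.63197126034896, 'cy': 194.81512287206448, 'rvec': array([ 1.96855694,  1.86192988, -0.52167623]), 'tvec': array([ 0.04617342, -0.41634684,  1.60961188]), 'shot': 1}
head [(array([262., 207.]), 0.96), (array([267., 145.]), 0.41)]
cap [(array([210., 203.]), 0.62), (array([260., 170.]), 0.52), (array([211., 176.]), 0.52), (array([407., 140.]), 0.36)]
tray [(array([404., 210.]), 0.68), (array([325., 187
[... 1543 characters left out ...]
285852e-03, -2.87422662e-01,  9.57803214e-01,
        -1.57805138e-01],
       [ 0.00000000e+00,  0.00000000e+00,  0.00000000e+00,
         1.00000000e+00]]), 'shot': 3}
head [(array([494.,  19.]), 0.66), (array([596.,  30.]), 0.52), (array([392., 192.]), 0.38)]
cap []
tray [(array([490., 183.]), 0.73)]
carton [(array([362., 314.]), 0.87), (array([493.,  21.]), 0.61)]
housing [(array([349., 319.]), 0.58)]
filter_1 [(array([388., 193.]), 0.93), (array([309., 204.]), 0.65)]
bearing []
plugbox [(array([593.,  34.]), 0.56)]
pulley [(array([391., 192.]), 0.69), (array([498.,  18.]), 0.59)]
hole_a [(array([347., 321.]), 0.52)]
stud_a [(array([496.,  20.]), 0.55)]
port [(array([499.,  16.]), 0.75)]
```

View pics/scene0.png

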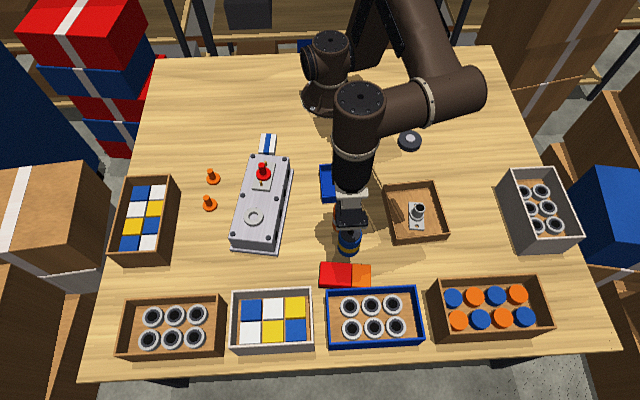

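View pics/side0.png

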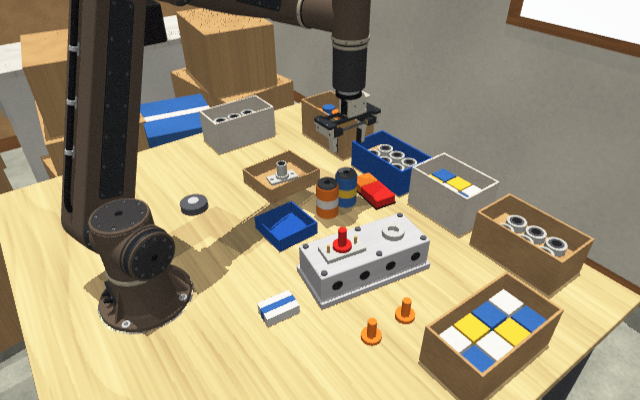

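View pics/wrist0.png

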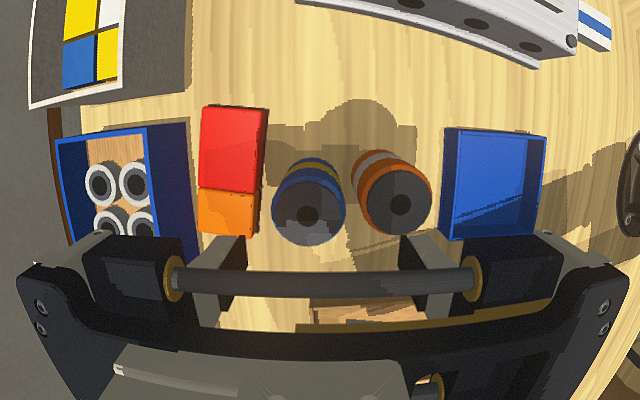

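The red cap stands on the head's seat pad at scene (262,172) and side (343,240). The look-alikes are two orange caps on the bench, at scene (212,177) and (209,204), or side (372,334) and (404,312). I choose the red one on the pad. The housing is in the low carton at scene (417,215). I'll check the choice in close crops.

```bash
python3 - <<'E'
from h import *
d=grab_frame("scene");crop(d,"c_head",220,120,320,260,4)
crop(d,"c_hous",380,170,460,250,6)
e=grab_frame("side");crop(e,"c_shead",290,190,440,310,5);crop(e,"c_shous",240,140,330,220,7)
for px in [(262,163),(261,177)]: print(on_plane(d,px,0.172),on_plane(d,px,.124))
for px in [(343,228),(343,246)]: print(on_plane(e,px,0.172),on_plane(e,px,.124))
print("house",on_plane(d,(419,203),.07),on_plane(e,(282,162),.07))
for px in [(320,166),(338,166),(321,201),(340,201)]: print("tray",on_plane(d,px,.045))
for px in [(256,225),(289,203),(316,228),(284,249)]: print("tray",on_plane(e,px,.045))
for px in [(327,181),(346,171)]: print("filters",on_plane(e,px,.12))
E
```

```text
[ 0.45363993 -0.25225108  0.172     ] [ 0.41878382 -0.25960452  0.124     ]
[ 0.50779161 -0.2541542   0.172     ] [ 0.47554063 -0.26159919  0.124     ]
[ 0.46225448 -0.25220349  0.172     ] [ 0.49899562 -0.2073532   0.124     ]
[ 0.4198158  -0.30586238  0.172     ] [ 0.45383539 -0.26445319  0.124     ]
house [0.57413894 0.25799994 0.07      ] [0.59411463 0.25925321 0.07      ]
tray [ 0.38722275 -0.0615903   0.045     ]
tray [0.39107625 0.00338995 0.045     ]
tray [ 0.53320179 -0.0662318   0.045     ]
tray [ 0.53697726 -0.00137932  0.045     ]
tray [0.35785428 0.03396297 0.045     ]
tray [0.49844834 0.06811942 0.045     ]
tray [ 0.49487063 -0.08552243  0.045     ]
tray [ 0.36823577 -0.10702897  0.045     ]
filters [0.60474243 0.00684204 0.12      ]
filters [0.68851943 0.01655086 0.12      ]
```

View pics/c_head.png

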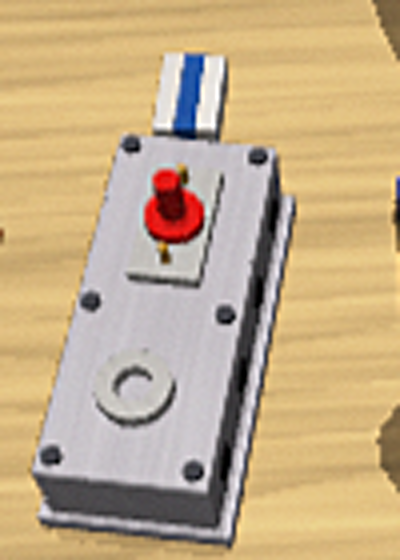

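View pics/c_hous.png

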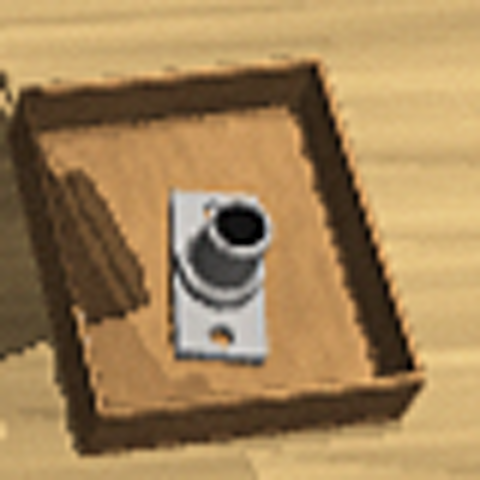

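View pics/c_shead.png

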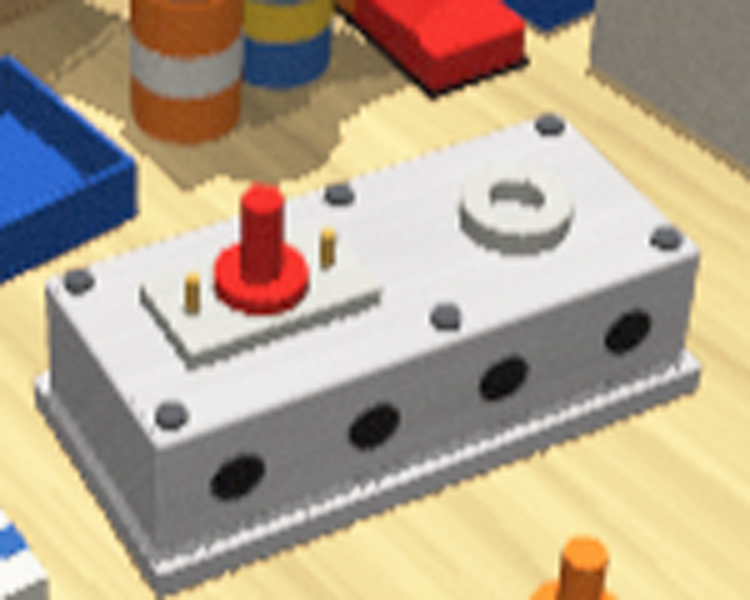

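View pics/c_shous.png

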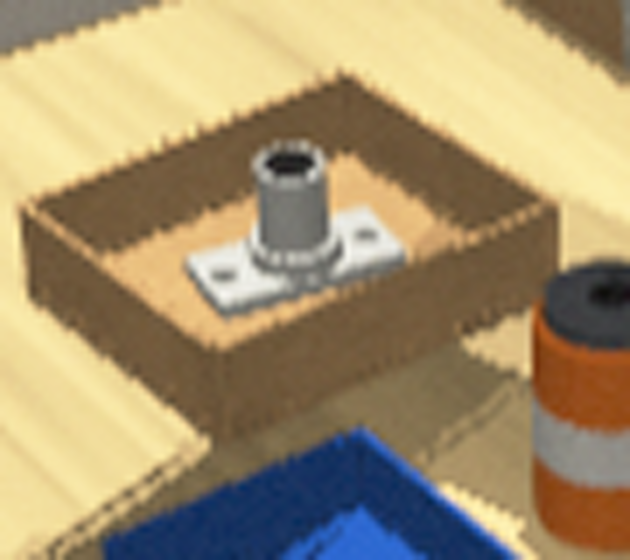

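```bash
python3 - <<'E'
from h import *
from scipy.optimize import least_squares
d=grab_frame("scene");e=grab_frame("side")
loc=[(-.165,.07,.1),(-.165,-.07,.1),(.165,-.07,.1),(.165,.07,.1)]
obs=[]
# scene: top row= near robot
def w(p,l):
    c,s=np.cos(p[2]),np.sin(p[2]);return (p[0]+c*l[0]-s*l[1],p[1]+s*l[0]+c*l[1],l[2])
O=[(d,(289.5,158),(-.165,.07,.1)),(d,(250.5,154.5),(-.165,-.07,.1)),(d,(228.8,238),(.165,-.07,.1)),(d,(273,242.5),(.165,.07,.1)),
(e,(299.6,247.6),(-.165,.07,.1)),(e,(321,278),(-.165,-.07,.1)),(e,(429.6,240),(.165,-.07,.1)),
(d,(265.7,162),(-.11,0,.134)),(d,(260.7,180.7),(-.03,0,.134)),(e,(328.6,245.2),(-.11,0,.134)),(e,(355.6,236.4),(-.03,0,.134)),
(e,(342.4,228.2),(-.07,0,.172)),(d,(261.5,164.5),(-.07,0,.172))]
fun=lambda p:np.concatenate([proj(c,w(p,l))-np.array(o) for c,o,l in O])
r=least_squares(fun,[.54,-.25,0],loss="soft_l1");print("head",r.x,"port",w(r.x,(-.07,0,.134)));print(np.round(r.fun.reshape(-1,2),1).tolist())
O=[(e,(281.4,162.9),(0,0,.07)),(d,(420,207.7),(0,0,.07)),(e,(272.1,179),(-.04,0,.015)),(e,(292.6,173.4),(.04,0,.015)),(d,(415.5,205),(-.04,0,.015)),(d,(417.2,225.7),(.04,0,.015))]
r=least_squares(fun,[.59,.25,0],loss="soft_l1");print("hous",r.x);print(np.round(r.fun.reshape(-1,2),1).tolist())
t=[]
O=[(e,(256,225),(-.07,.07,.045)),(e,(289,203),(.07,.07,.045)),(e,(316,228),(.07,-.07,.045)),(e,(284,249),(-.07,-.07,.045)),(d,(320,166),(-.07,-.07,.045)),(d,(321,201),(.07,-.07,.045))]
r=least_squares(fun,[.44,-.02,0],loss="soft_l1");print("tray",r.x);print(np.round(r.fun.reshape(-1,2),1).tolist())
E
```

```text
head [ 0.52862128 -0.26482911 -0.16784061] port (np.float64(0.4596049315044197), np.float64(-0.2531353539556404), 0.134)
[[-0.2, -1.8], [-0.4, -1.8], [-0.8, 0.1], [-0.2, 0.2], [-1.5, -2.9], [0.5, 0.7], [1.0, -1.4], [-0.2, -0.6], [0.2, 0.6], [-0.2, -0.7], [-0.1, -1.1], [0.0, 0.4], [0.2, 0.0]]
hous [ 0.59079563  0.25725917 -0.12378493]
[[0.1, -0.4], [-0.3, -0.3], [0.2, -0.4], [-0.2, -0.8], [-0.0, -0.0], [-0.3, -0.1]]
tray [ 0.43931567 -0.01028261  0.150696  ]
[[-1.9, -2.6], [-0.3, -0.1], [3.3, -5.8], [0.5, -5.0], [-7.9, -1.1], [-1.0, -3.5]]
```

>>> step_arm(
  commands="30 26 -4 0 0 0;30 26 -4 0 0 0;30 26 -4 0 0 0;30 26 -4 0 0 0;30 26 -4 0 0 0;30 26 -4 0 0 0;30 26 -4 0 0 0;0 0 0 0 0 0",
  jaw=60,
)

```text
t: 3.15
eef_pos: [0.4916, -0.2116, 0.2556]
ee_rot: [-3.14, -0.0, -1.573]
force: [1.3, -0.3, 1.0]
width: 0.06
```

```bash
python3 - <<'E'
from h import *
s=get_state();d=grab_frame("wrist");save(d,"w1");print(s["t"],s["eef_pos"],s["ee_rot"])
P=np.array([.4596,-.2531,0])
for z in (.172,.134): print(wproj(d,P+[0,0,z],s))
u=np.array([np.cos(-.168),np.sin(-.168),0])*.04
print(wproj(d,P+u+[0,0,.134],s),wproj(d,P-u+[0,0,.134],s))
e=grab_frame("scene");crop(e,"c_tray1",290,130,370,260,5)
crop(d,"w1c",200,100,440,300,3)
E
```

```text
3.15 [ 0.49159963 -0.21155716  0.25564029] [-3.14032354e+00 -1.68938511e-04 -1.57319839e+00]
[363.4791886  156.34294506]
[358.16996735 150.05375613]
[314.74951474 142.62200555] [399.89789319 157.90836153]
```

View pics/w1.png

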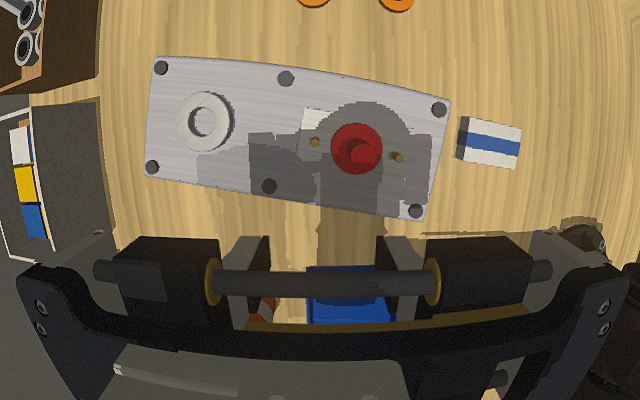

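View pics/c_tray1.png

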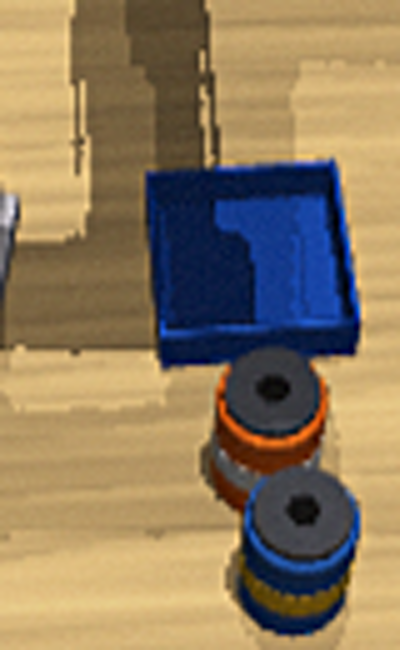

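```bash
python3 - <<'E'
from h import *
s=get_state();e=grab_frame("scene")
c=[on_plane(e,p,.045) for p in [(319.4,164.4),(357,162),(361.6,194),(322,195.6)]]
print(np.round(c,3),np.mean(c,0))
for p in [(344.6,207.6),(350.4,232)]: print("filt",on_plane(e,p,.12))
d=grab_frame("wrist")
f=d["frame"].astype(int);m=(f[...,0]>f[...,2]*1.6)&(f[...,0]>f[...,1]*1.2)&(f[...,0]>70)
sub=m[130:175,300:420]
n,l,st,ce=cv2.connectedComponentsWithStats(sub.astype(np.uint8))
print([(st[i,4],ce[i]+[300,130]) for i in range(1,n) if st[i,4]>10])
a=w_on_plane(d,(315,142),s,.134);b=w_on_plane(d,(398,157.5),s,.134);print(a,b,(a+b)/2,np.linalg.norm(a-b),np.arctan2(*(a-b)[1::-1]))
crop(d,"w1c",280,100,440,200,5)
E
```

```text
[[ 0.38  -0.063  0.045]
 [ 0.377  0.074  0.045]
 [ 0.514  0.075  0.045]
 [ 0.512 -0.062  0.045]] [0.44574313 0.00605061 0.045     ]
filt [0.60453648 0.00460722 0.12      ]
filt [0.69001574 0.01473307 0.12      ]
[(np.int32(1898), array([357.9910432 , 149.33245522])), (np.int32(61), array([316.45901639, 139.80327869])), (np.int32(75), array([399.56      , 155.46666667]))]
[ 0.50013482 -0.25913172  0.134     ] [ 0.42347288 -0.24566522  0.134     ] [ 0.46180385 -0.25239847  0.134     ] 0.07783572097510755 -0.17388679987138178
```

View pics/w1c.png

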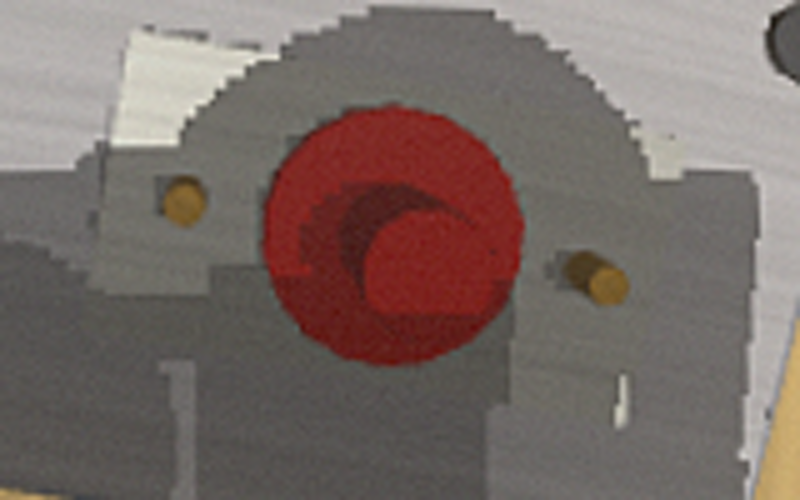

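The close crop shows the red cap between two brass studs, with tips at about wrist (317,140) and (401.5,157). The stem top is at about (367.5,151.5).

```bash
python3 - <<'E'
from h import *
s=get_state();d=grab_frame("wrist")
a=w_on_plane(d,(317,140.4),s,.134);b=w_on_plane(d,(401.5,156.8),s,.134);print(a,b,(a+b)/2,np.linalg.norm(a-b),np.arctan2(*(a-b)[1::-1]))
print(w_on_plane(d,(367.5,151.8),s,.172), s["eef_pos"])
E
```

```text
[ 0.49875601 -0.25995795  0.134     ] [ 0.42063054 -0.24589151  0.134     ] [ 0.45969327 -0.25292473  0.134     ] 0.07938169473537784 -0.17814075148377215
[ 0.45841958 -0.25507577  0.172     ] [ 0.49338605 -0.20965358  0.25469377]
```

>>> step_arm(
  commands="22 17 0 0 0 0;21.5 16.5 0 0 0 0;0 0 12 0 0 0;0 0 25 0 0 0;0 0 25 0 0 0;0 0 20 0 0 0;0 0 6 0 0 0;0 0 0 0 0 0",
)

```text
t: 4.4
eef_pos: [0.4598, -0.2531, 0.1665]
ee_rot: [3.141, 0.0, -1.57]
force: [-0.7, -0.3, 0.7]
width: 0.06
```

```bash
python3 - <<'E'
from h import *
s=get_state();d=grab_frame("wrist");print(s["eef_pos"],s["force"]);save(d,"w2")
d=grab_frame("side");crop(d,"s2",290,180,410,280,6)
E
```

```text
[ 0.45977566 -0.25312341  0.16646429] [-0.69496628 -0.27546361  0.71604615]
```

View pics/w2.png

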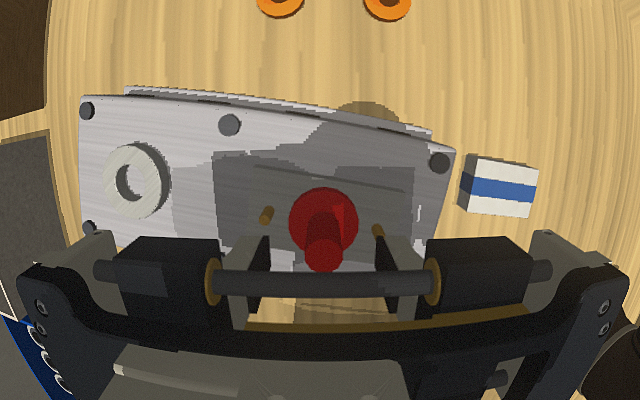

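View pics/s2.png

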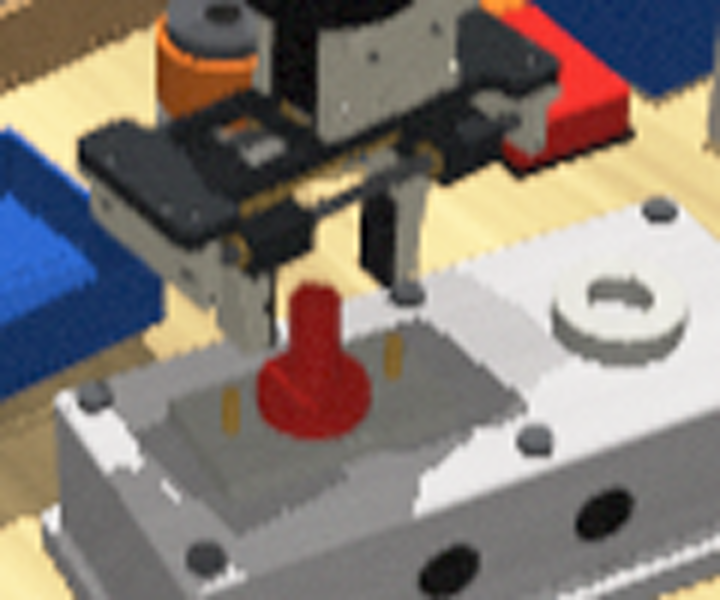

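```bash
python3 - <<'E'
from h import *
s=get_state();d=grab_frame("wrist");e=grab_frame("side");g=grab_frame("scene");crop(g,"g2",230,130,310,200,8)
p=s["eef_pos"];print(p)
for dx in(-.03,.03):
  for dy in (-.0095,.0095):
    P=[p[0]+dx,p[1]+dy,p[2]-.025];print(wproj(d,P,s),(proj(e,P)-[290,180])*6)
for z in(.172,.124):print("stem",wproj(d,[.4596,-.253,z],s),(proj(e,[.4596,-.253,z])-[290,180])*6)
E
```

```text
[ 0.4601845  -0.2534301   0.16743291]
[370.32274185 220.72735003] [272.76117277 383.80809654]
[368.71483598 247.74631766] [245.63900303 359.99857431]
[275.83806088 220.6115447 ] [382.60451177 328.75501188]
[277.35822307 247.63333106] [354.97199909 306.06595671]
stem [324.12670468 256.3150156 ] [314.25004834 291.35067575]
stem [323.89656939 224.87323999] [312.0444187  376.49231931]
```

View pics/g2.png

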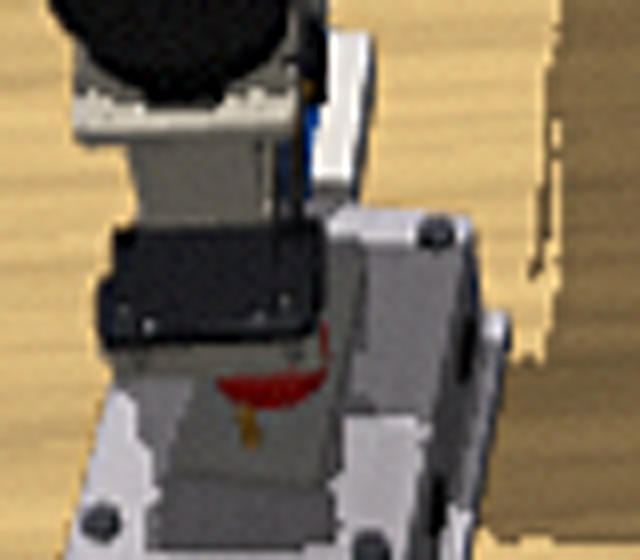

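>>> step_arm(
  commands="0 0 4 0 0 0;0 0 0 0 0 0;0 0 0 0 0 0;0 0 0 0 0 0;0 0 0 0 0 0",
  jaw=0,
  grip_force=15,
)

```text
t: 5.28
eef_pos: [0.4595, -0.2535, 0.1628]
ee_rot: [3.142, -0.0, -1.571]
force: [-0.0, 0.6, 0.4]
width: 0.021
```

```bash
python3 - <<'E'
from h import *
s=get_state();d=grab_frame("wrist");print(s["eef_pos"],s["force"],s["width"]);crop(d,"w3",200,150,440,330,3)
d=grab_frame("side");crop(d,"s3",290,180,410,280,6)
E
```

```text
[ 0.45945243 -0.25354825  0.16282557] [-0.01805311  0.55033062  0.3909706 ] 0.021024190435305203
```

View pics/w3.png

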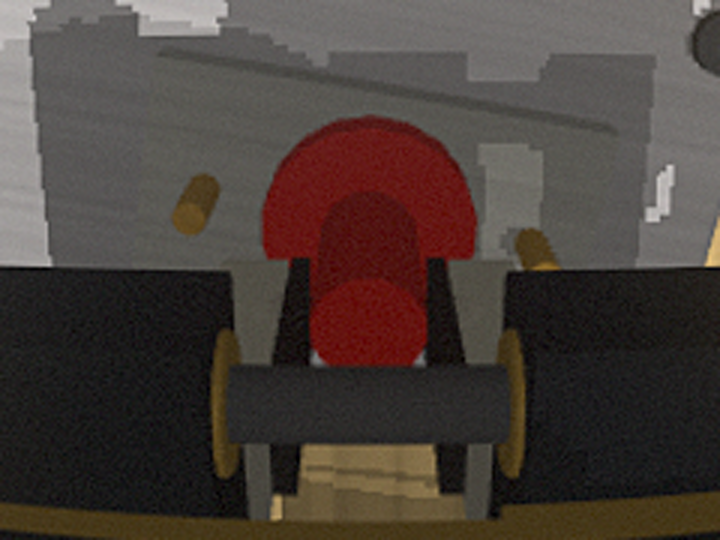

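View pics/s3.png

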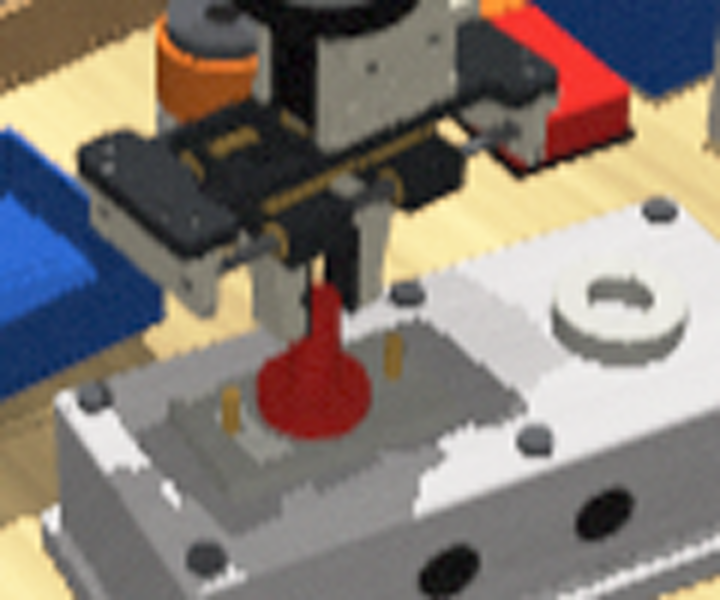

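>>> step_arm(
  commands="0 0 -10 0 0 0;0 0 -20 0 0 0;0 0 -20 0 0 0;-40 4 0 0 0 0;-50 5 0 0 0 0;-50 5 0 0 0 0;-50 5 0 0 0 0;-40 4 0 0 0 0",
)

```text
t: 6.38
eef_pos: [0.4363, -0.0218, 0.2137]
ee_rot: [-3.14, 0.001, -1.57]
force: [0.7, 0.8, 0.1]
width: 0.0211
```

>>> step_arm(
  commands="-30 0 0 0 0 0;0 0 25 0 0 0;0 0 25 0 0 0;0 0 25 0 0 0;0 0 25 0 0 0;0 0 0 0 0 0",
)

```text
t: 7.12
eef_pos: [0.4355, 0.0061, 0.112]
ee_rot: [3.139, -0.001, -1.571]
force: [-0.7, 0.1, -0.1]
width: 0.0209
```

```bash
python3 - <<'E'
from h import *
s=get_state();d=grab_frame("wrist");print(s["t"],s["eef_pos"],s["force"],s["width"]);save(d,"w4")
d=grab_frame("side");crop(d,"s4",230,130,370,270,5)
E
```

```text
7.125 [0.43549858 0.00608848 0.11197176] [-0.67235506  0.06278316 -0.06121713] 0.02094538229388049
```

View pics/w4.png

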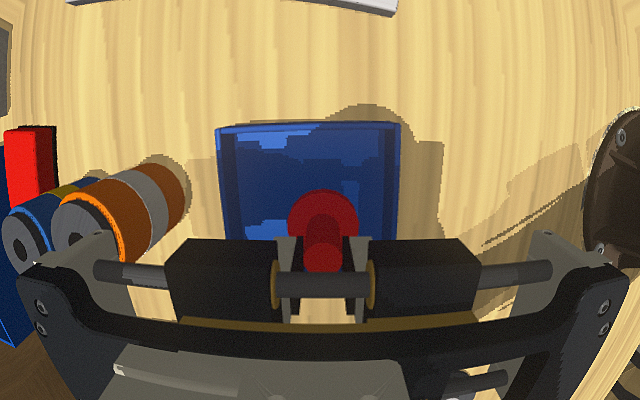

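View pics/s4.png

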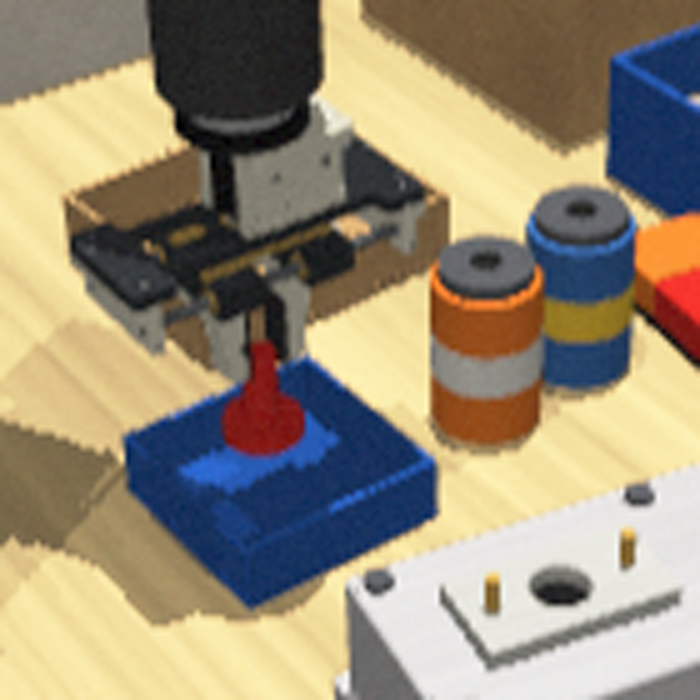

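```bash
python3 - <<'E'
from h import *
s=get_state();d=grab_frame("wrist")
for p in [(217,128),(400,123)]: print(w_on_plane(d,p,s,.045))
E
```

```text
[ 0.51710072 -0.06007805  0.045     ]
[ 0.38019372 -0.06290456  0.045     ]
```

>>> step_arm(
  commands="0 0 25 0 0 0;0 0 20 0 0 0;0 0 7 0 0 0;0 0 0 0 0 0",
)

```text
t: 7.78
eef_pos: [0.4369, 0.0066, 0.0613]
ee_rot: [-3.141, 0.0, -1.571]
force: [0.7, -0.6, -1.2]
width: 0.0212
```

>>> step_arm(
  commands="0 0 0 0 0 0;0 0 0 0 0 0;0 0 0 0 0 0;0 0 0 0 0 0",
  jaw=50,
)

```text
t: 8.28
eef_pos: [0.4366, 0.0065, 0.061]
ee_rot: [-3.141, 0.0, -1.571]
force: [-1.2, -0.3, -0.1]
width: 0.0495
```

```bash
python3 - <<'E'
from h import *
s=get_state();d=grab_frame("wrist");print(s["t"],s["eef_pos"],s["force"],s["width"]);save(d,"w5")
E
```

```text
8.275 [0.43657407 0.0065226  0.06096405] [-1.17985566 -0.25783215 -0.08709918] 0.049483056498271456
```

View pics/w5.png

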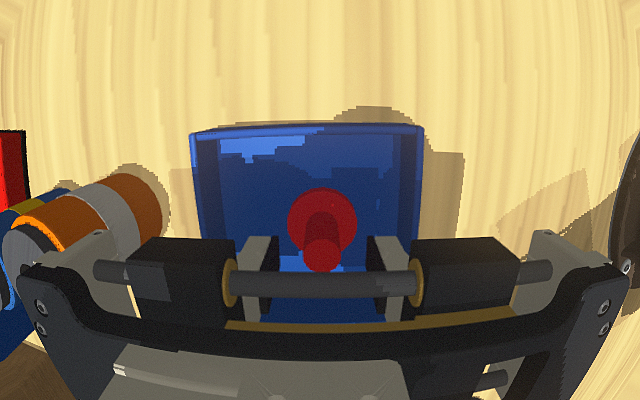

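>>> step_arm(
  commands="0 0 -20 0 0 0;0 0 -50 0 0 0;0 0 -50 0 0 0;0 0 -50 0 0 0;-40 -20 0 0 0 0;-50 -25 0 0 0 0;-50 -25 0 0 0 0;-50 -25 0 0 0 0",
)

```text
t: 9.32
eef_pos: [0.532, 0.1981, 0.2308]
ee_rot: [-3.141, 0.0, -1.571]
force: [0.3, -0.6, -0.3]
width: 0.0502
```

>>> step_arm(
  commands="-50 -25 0 0 0 0;-50 -25 0 0 0 0;0 0 0 0 0 0;0 0 0 0 0 0",
  jaw=80,
)

```text
t: 9.82
eef_pos: [0.5811, 0.2964, 0.2299]
ee_rot: [3.14, -0.001, -1.57]
force: [-0.7, -0.9, -0.2]
width: 0.079
```

```bash
python3 - <<'E'
from h import *
s=get_state();d=grab_frame("wrist");print(s["t"],s["eef_pos"],s["ee_rot"],s["width"]);crop(d,"w6c",230,80,430,230,4)
H=np.array([.5908,.2573,0]);u=np.array([np.cos(-.124),np.sin(-.124),0])*.04
print([(wproj(d,P,s)-[230,80])*4 for P in (H+[0,0,.07],H+u+[0,0,.015],H-u+[0,0,.015])])
d=grab_frame("scene");crop(d,"g6",310,140,370,220,6)
E
```

```text
9.825 [0.58110974 0.29642478 0.22987612] [ 3.14029295e+00 -1.09861847e-03 -1.57037989e+00] 0.07896880946254742
[array([333.23059139, 270.25517838]), array([207.03291774, 233.16382719]), array([469.92080376, 264.87721264])]
```

View pics/w6c.png

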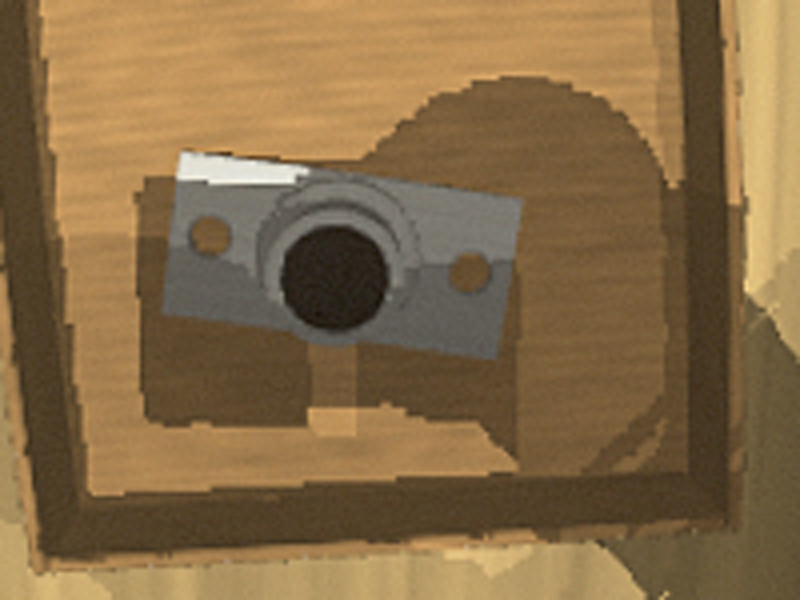

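View pics/g6.png

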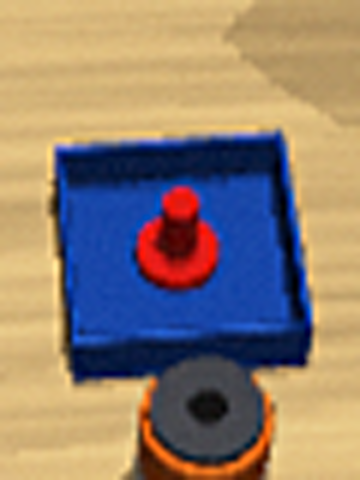

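The cap stands in the tray. In the crop the housing's neck rim is at (335,278) and its holes are at (211,236) and (469,271).

```bash
python3 - <<'E'
from h import *
s=get_state();d=grab_frame("wrist");print(s["eef_pos"])
q=lambda p:((p[0]-1.5)/4+230,(p[1]-1.5)/4+80)
a=w_on_plane(d,q((211,236)),s,.015);b=w_on_plane(d,q((469,271)),s,.015)
print(a,b,(a+b)/2,np.linalg.norm(a-b),np.arctan2(*(a-b)[1::-1]));print(w_on_plane(d,q((335,278)),s,.07))
E
```

```text
[0.58113724 0.29567079 0.23088867]
[0.6301136  0.25227829 0.015     ] [0.55198773 0.2632621  0.015     ] [0.59105067 0.2577702  0.015     ] 0.07889420204634133 -0.13967576075273813
[0.59094292 0.2584455  0.07      ]
```

>>> step_arm(
  commands="19 -5 0 0 0 0;19.5 -4.5 0 0 0 0;0 0 0 0 0 0.135;0 0 30 0 0 0;0 0 40 0 0 0;0 0 40 0 0 0;0 0 30 0 0 0;0 0 0 0 0 0",
)

```text
t: 10.98
eef_pos: [0.5899, 0.2556, 0.0887]
ee_rot: [3.138, -0.003, -1.707]
force: [-0.0, 0.3, -0.2]
width: 0.0802
```

```bash
python3 - <<'E'
from h import *
s=get_state();d=grab_frame("wrist");print(s["t"],s["eef_pos"],s["ee_rot"],s["force"]);save(d,"w7")
d=grab_frame("side");crop(d,"s7",220,100,340,220,5)
E
```

```text
10.975 [0.58985137 0.25556244 0.08872718] [ 3.13828684 -0.00325444 -1.70729265] [-0.0391813   0.33409704 -0.15705703]
```

View pics/w7.png

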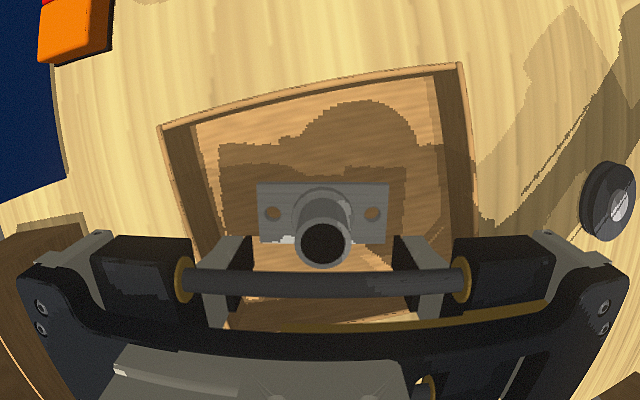

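View pics/s7.png

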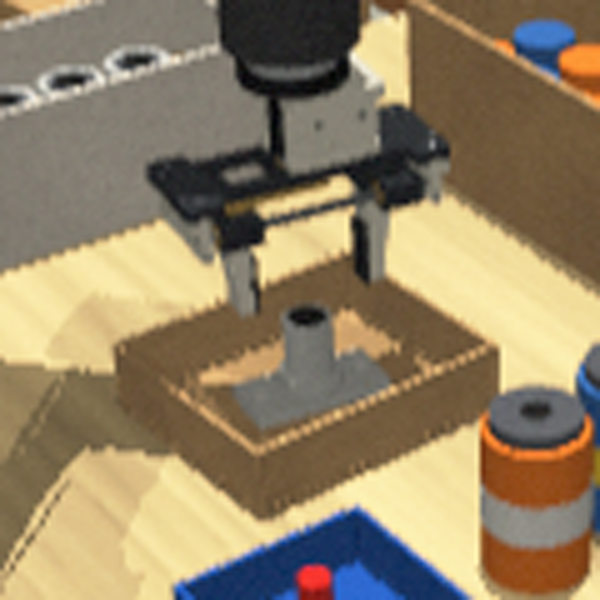

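```bash
python3 - <<'E'
from h import *
s=get_state();d=grab_frame("wrist");print(s["eef_pos"],s["ee_rot"]);crop(d,"w7c",240,170,410,280,4)
p=w_on_plane(d,(323,243),s,.07);print(p,R.from_euler("xyz",s["ee_rot"]).inv().apply(p-s["eef_pos"]))
a=w_on_plane(d,(272,213.5),s,.015);b=w_on_plane(d,(371.5,213.5),s,.015);p=(a+b)/2
print(p,R.from_euler("xyz",s["ee_rot"]).inv().apply(p-s["eef_pos"]))
E
```

```text
[0.59181474 0.25737446 0.09199731] [-3.14053127e+00  3.89813789e-04 -1.70623323e+00]
[0.59251917 0.26190005 0.07      ] [-4.57069443e-03 -6.35612465e-05  2.19991766e-02]
[0.59346485 0.26115834 0.015     ] [-0.00394202 -0.00104236  0.07700001]
```

View pics/w7c.png

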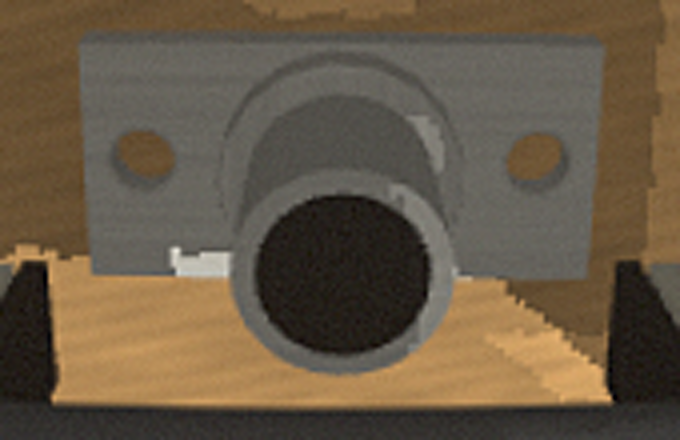

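>>> step_arm(
  commands="0 0 20 0 0 0;0 0 13 0 0 0;0 0 0 0 0 0",
)

```text
t: 11.5
eef_pos: [0.5908, 0.2577, 0.0576]
ee_rot: [3.141, -0.001, -1.706]
force: [0.6, -0.4, 1.2]
width: 0.0801
```

>>> step_arm(
  commands="0 0 0 0 0 0;0 0 0 0 0 0;0 0 0 0 0 0;0 0 0 0 0 0;0 0 0 0 0 0",
  jaw=0,
  grip_force=35,
)

```text
t: 12.12
eef_pos: [0.5908, 0.258, 0.0578]
ee_rot: [3.141, -0.0, -1.706]
force: [-2.8, 0.4, 2.3]
width: 0.0354
```

```bash
python3 - <<'E'
from h import *
s=get_state();d=grab_frame("wrist");print(s["t"],s["eef_pos"],s["ee_rot"],s["force"],s["width"]);save(d,"w8")
d=grab_frame("side");crop(d,"s8",220,100,340,220,5)
E
```

```text
12.125 [0.59084848 0.2579579  0.05781457] [ 3.14139336e+00 -6.81451227e-05 -1.70583993e+00] [-2.7876626   0.41989319  2.26601451] 0.03543424977647922
```

View pics/w8.png

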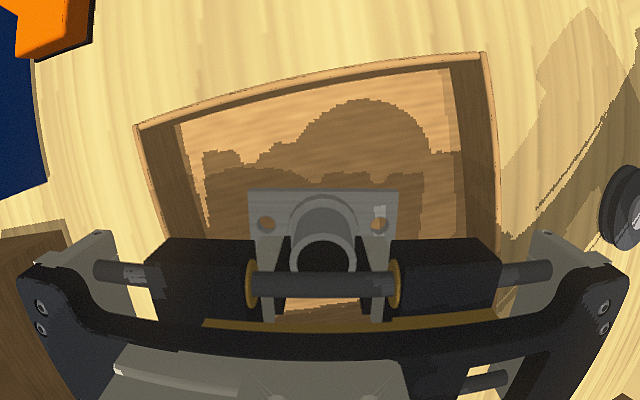

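View pics/s8.png

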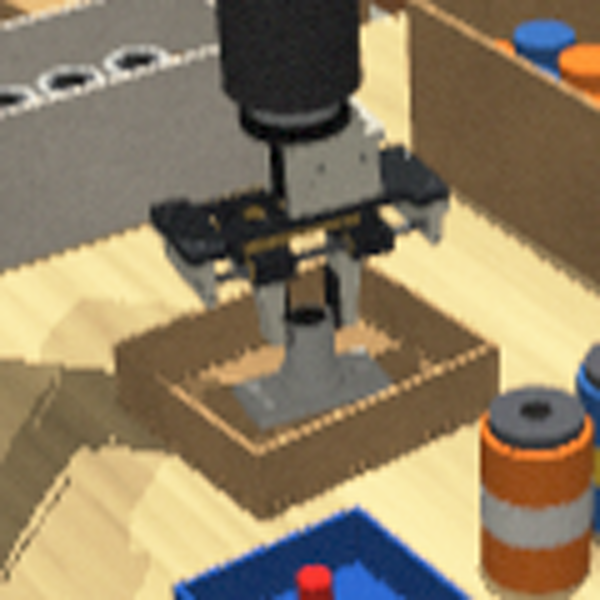

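>>> step_arm(
  commands="0 0 -10 0 0 0;0 0 -30 0 0 0;0 0 -40 0 0 0;0 0 -40 0 0 0;0 0 -40 0 0 0;0 0 -40 0 0 0;0 0 0 0 0 0;0 0 0 0 0 0",
)

```text
t: 13.22
eef_pos: [0.5903, 0.2578, 0.2571]
ee_rot: [3.14, -0.0, -1.706]
force: [-0.5, -1.0, -3.5]
width: 0.0349
```

>>> step_arm(
  commands="20 2 0 0 0 0;40 5 0 0 0 0;40 5 0 0 0 0;40 5 0 0 0 0;40 5 0 0 0 0;40 5 0 0 0 0;40 5 0 0 0 0;40 5 0 0 0 0",
)

```text
t: 14.22
eef_pos: [0.5123, -0.0362, 0.2567]
ee_rot: [3.14, -0.001, -1.706]
force: [0.0, 0.8, -3.3]
width: 0.0349
```

>>> step_arm(
  commands="40 5 0 0 0 0;40 5 0 0 0 0;40 5 0 0 0 0;35 4 0 0 0 0;25 3 0 0 0 0;0 0 0 0 0 0.04;0 0 0 0 0 0;0 0 0 0 0 0",
)

```text
t: 15.22
eef_pos: [0.4674, -0.2096, 0.2572]
ee_rot: [3.141, -0.0, -1.745]
force: [0.0, -0.4, -2.7]
width: 0.0352
```

```bash
python3 - <<'E'
from h import *
s=get_state();d=grab_frame("wrist");print(s["t"],s["eef_pos"],s["ee_rot"],s["force"],s["width"]);save(d,"w9")
g=grab_frame("side");crop(g,"s9",290,160,420,290,6)
E
```

```text
15.225 [ 0.46737434 -0.20964886  0.25724855] [ 3.14056795e+00 -4.87459606e-05 -1.74488185e+00] [ 0.0345278  -0.40633379 -2.74595729] 0.03516887263116245
```

View pics/w9.png

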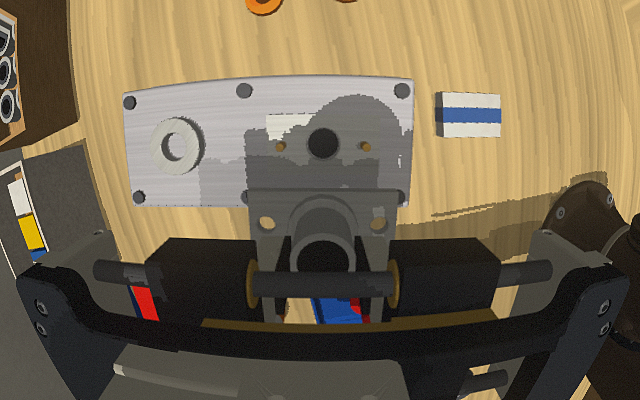

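View pics/s9.png

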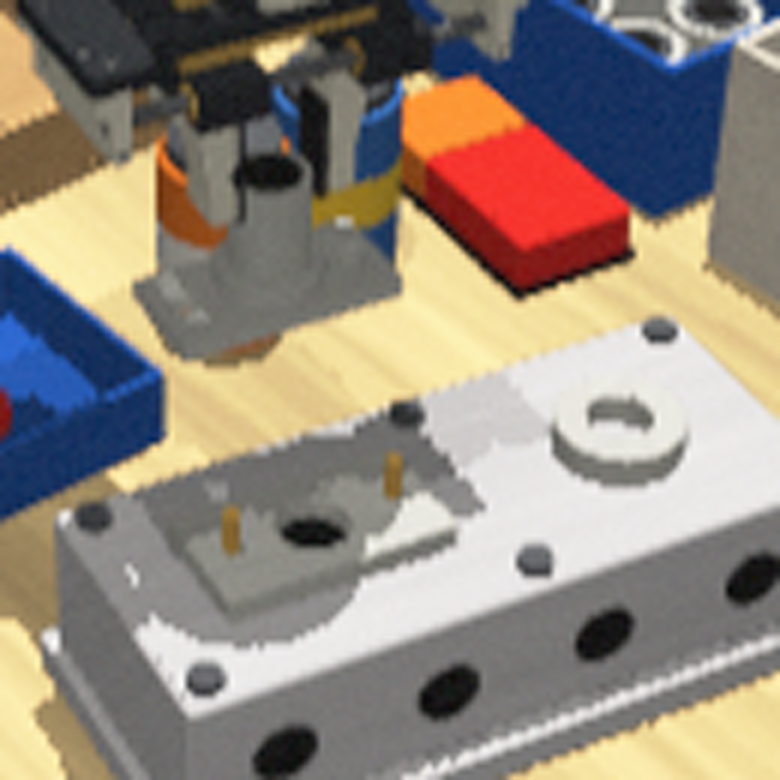

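```bash
python3 - <<'E'
from h import *
d=grab_frame("wrist");crop(d,"w9c",235,110,405,250,4.7)
E
```

```text
(no output)
```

View pics/w9c.png

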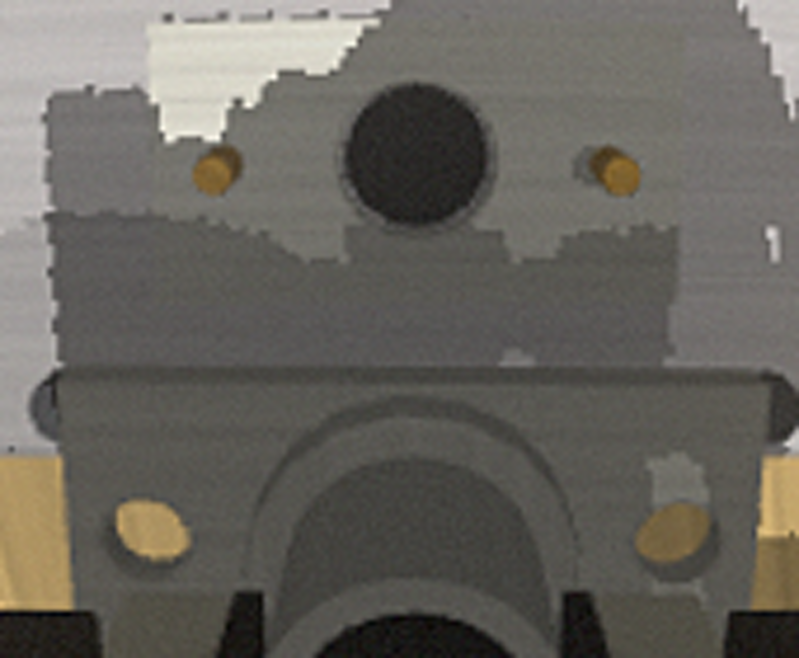

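```bash
python3 - <<'E'
from h import *
s=get_state();d=grab_frame("wrist");print(s["eef_pos"],s["ee_rot"])
q=lambda p:((p[0]-1.85)/4.7+235,(p[1]-1.85)/4.7+110)
z=s["eef_pos"][2]-.053+.01
a=w_on_plane(d,q((149,535)),s,z);b=w_on_plane(d,q((678,540)),s,z)
A=w_on_plane(d,q((216,174)),s,.134);B=w_on_plane(d,q((618,175)),s,.134)
for x,y in((a,b),(A,B)): print((x+y)/2,np.linalg.norm(x-y),np.arctan2(*(x-y)[1::-1]))
print(R.from_euler("xyz",s["ee_rot"]).inv().apply((A+B-a-b)/2)*1000)
print(R.from_euler("xyz",s["ee_rot"]).inv().apply([.4596-s["eef_pos"][0],-.253-s["eef_pos"][1],0])*1000)
E
```

```text
[ 0.46786839 -0.20943626  0.25762058] [ 3.14133754e+00 -1.80738089e-05 -1.74479264e+00]
[ 0.46815823 -0.20959159  0.21462058] 0.07908890543919862 -0.183803158530929
[ 0.45984461 -0.25310542  0.134     ] 0.07838842182589989 -0.1759680813710926
[44.29460071  0.63442644 80.62154572]
[4.43373802e+01 6.01802068e-01 9.54874627e-04]
```

>>> step_arm(
  commands="15 0.5 0 0 0 0;20 0 0 0 0 0;9.3 0 0 0 0 -0.006;0 0 10 0 0 0;0 0 20 0 0 0;0 0 20 0 0 0;0 0 0 0 0 0;0 0 0 0 0 0",
)

```text
t: 16.42
eef_pos: [0.4601, -0.2532, 0.2083]
ee_rot: [-3.141, -0.0, -1.739]
force: [0.4, 0.5, -2.7]
width: 0.035
```

```bash
python3 - <<'E'
from h import *
s=get_state();d=grab_frame("wrist");print(s["t"],s["eef_pos"],s["ee_rot"],s["force"],s["width"]);crop(d,"w10",235,160,405,300,4.7)
g=grab_frame("side");crop(g,"s10",290,160,420,290,6)
E
```

```text
16.425 [ 0.46012121 -0.25320543  0.2082686 ] [-3.14105260e+00 -3.00309061e-04 -1.73934458e+00] [ 0.43711128  0.4576112  -2.73178044] 0.034984416658646614
```

View pics/w10.png

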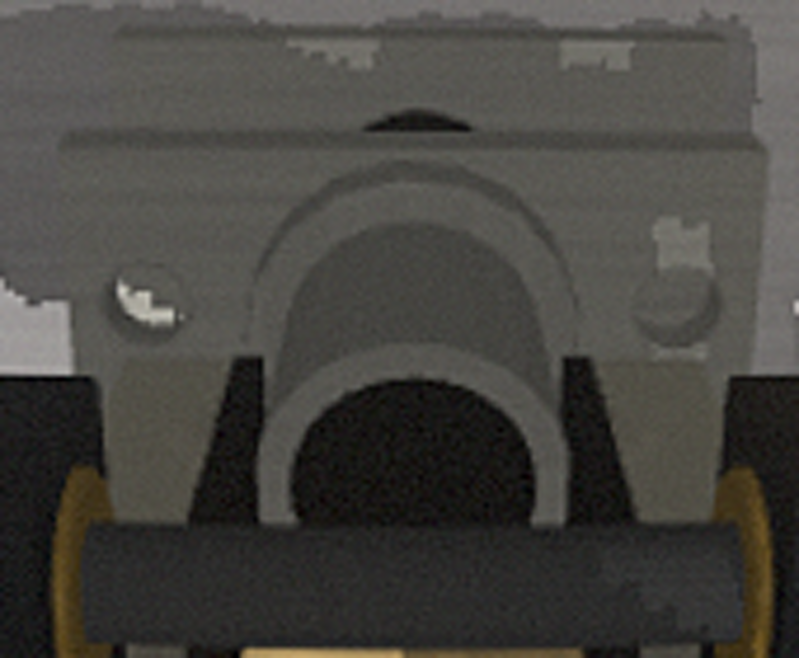

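View pics/s10.png

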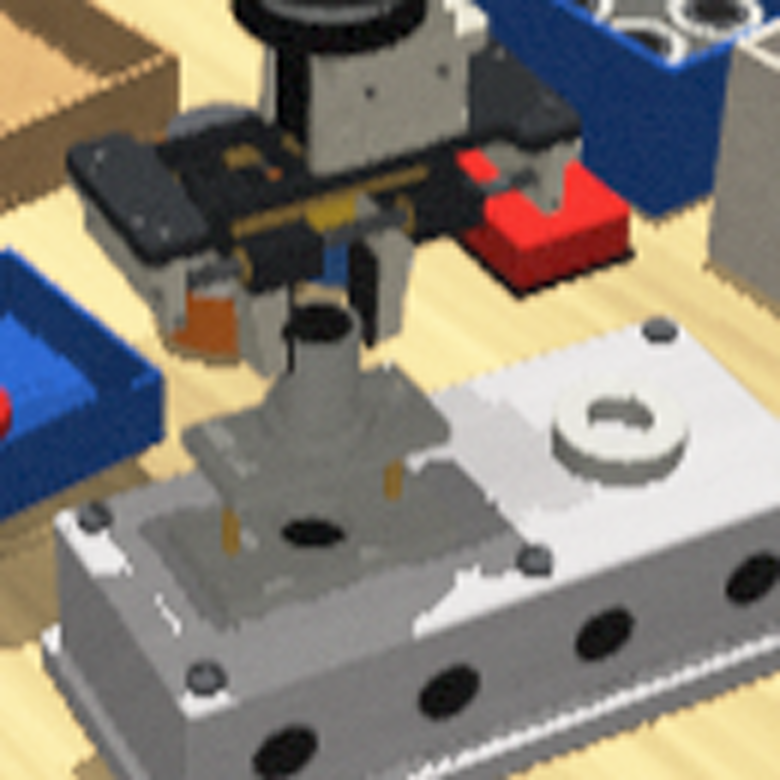

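```bash
python3 - <<'E'
from h import *
g=grab_frame("side")
c,s=np.cos(-.178),np.sin(-.178)
for z in(.145,.155,.165):
  print(z,[np.round((proj(g,(.4597+c*a-s*b,-.253+s*a+c*b,z))-[290,160])*6) for a,b in((-.052,-.025),(.052,-.025),(-.052,.025))])
f=g["frame"][215:255,318:372].copy();cv2.imwrite("pics/s10c.png",cv2.resize(cv2.convertScaleAbs(f[:,:,::-1],alpha=1.6),None,fx=14,fy=14,interpolation=cv2.INTER_CUBIC))
for z in(.145,.155,.165):
  print(z,[np.round((proj(g,(.4597+c*a-s*b,-.253+s*a+c*b,z))-[318,215])*14) for a,b in((-.052,-.025),(.052,-.025),(-.052,.025))])
E
```

```text
0.145 [array([231., 531.]), array([448., 459.]), array([179., 461.])]
0.155 [array([231., 513.]), array([449., 441.]), array([179., 443.])]
0.165 [array([231., 495.]), array([450., 423.]), array([179., 425.])]
0.145 [array([147., 469.]), array([652., 300.]), array([ 26., 305.])]
0.155 [array([148., 427.]), array([655., 258.]), array([ 25., 264.])]
0.165 [array([148., 385.]), array([658., 217.]), array([ 25., 222.])]
```

View pics/s10c.png

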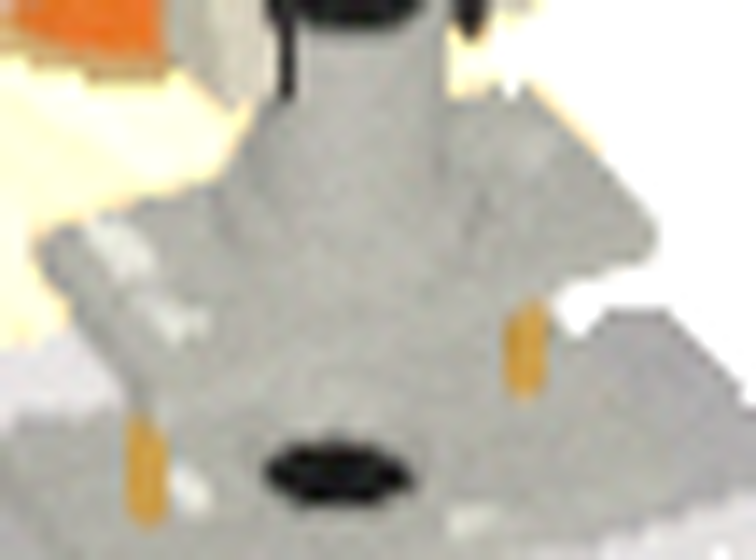

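>>> step_arm(
  commands="0 0 5 0 0 0;0 0 5 0 0 0;0 0 0.5 0 0 0;0 0 0 0 0 0;0 0 0 0 0 0;0 0 0 0 0 0;0 0 0 0 0 0;0 0 0 0 0 0",
)

```text
t: 17.58
eef_pos: [0.4597, -0.2533, 0.1973]
ee_rot: [-3.142, -0.0, -1.74]
force: [1.1, 0.3, -2.6]
width: 0.0348
```

```bash
python3 - <<'E'
from h import *
s=get_state();d=grab_frame("wrist");print(s["t"],s["eef_pos"],s["ee_rot"],s["force"],s["width"]);crop(d,"w11",235,160,405,300,4.7)
g=grab_frame("side");f=g["frame"][210:260,315:375];cv2.imwrite("pics/s11.png",cv2.resize(cv2.convertScaleAbs(f[:,:,::-1],alpha=1.6),None,fx=12,fy=12,interpolation=cv2.INTER_CUBIC))
c,sn=np.cos(-.178),np.sin(-.178)
z=s["eef_pos"][2]-.053
print([np.round((proj(g,(.4597+c*a-sn*b,-.253+sn*a+c*b,z))-[315,210])*12) for a,b in((-.052,-.025),(.052,-.025),(-.052,.025))])
e=grab_frame("scene");crop(e,"g11",200,130,370,260,4.5)
u=np.array([np.cos(-.176),np.sin(-.176),0])*.04
print([np.round((wproj(d,np.array([.4597,-.253,z+.01])+k*u,s)-[235,160])*4.7) for k in(1,-1)])
E
```

```text
17.575 [ 0.4596949  -0.25327181  0.19728152] [-3.14156691e+00 -3.25566669e-05 -1.73981500e+00] [ 1.05005229  0.29296414 -2.63708587] 0.03476876519582949
[array([162., 465.]), array([595., 320.]), array([ 58., 324.])]
[array([147., 301.]), array([681., 305.])]
```

View pics/w11.png

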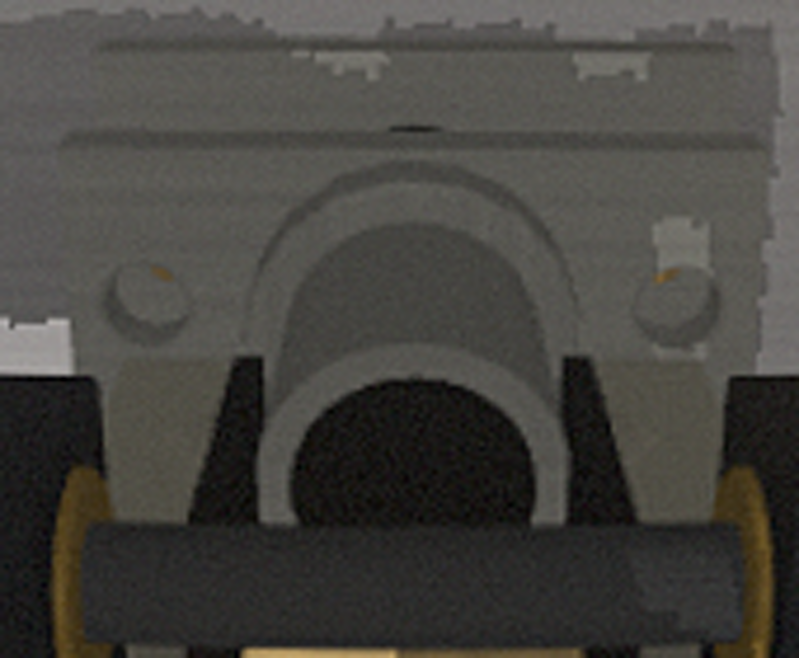

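View pics/s11.png

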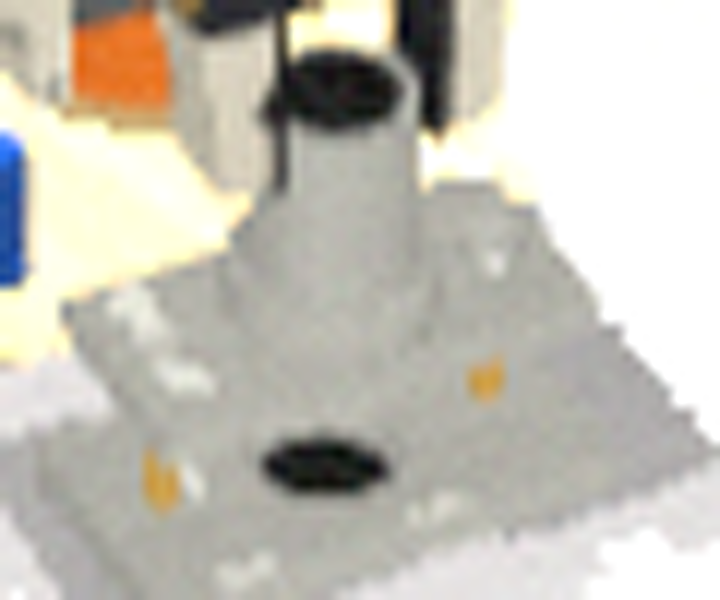

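View pics/g11.png

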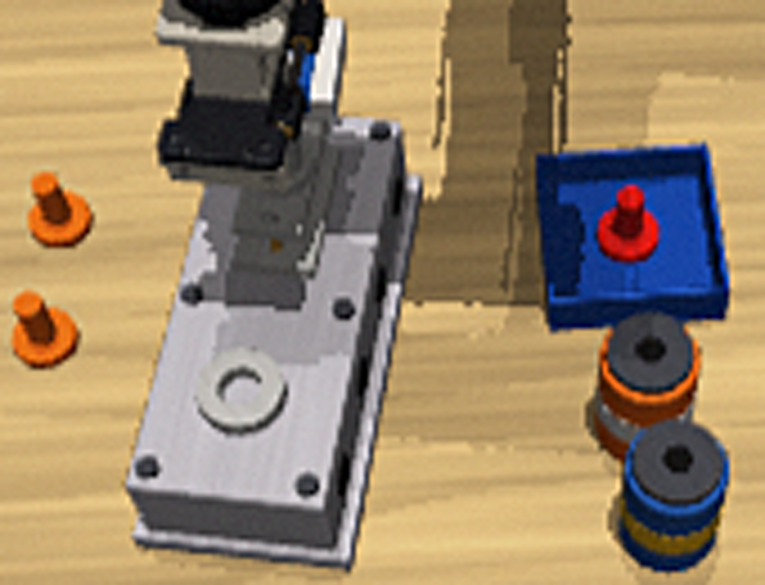

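The predicted hole centres match the picture to within about 3 crop pixels, and the stud tips show symmetrically through both holes. The underside is about 10 mm up and the force reads only the housing's weight, so I'm handing in.

```bash
python3 - <<'E'
from h import *
print(job_done()); s=get_state();print(s["t"],s["eef_pos"],s["force"],s["width"])
E
```

```text
the job is handed in; nothing more can be done
None
the job is handed in; nothing more can be done
```

I took the red cap off the port and stood it, released, near the middle of the blue tray. Then I lifted the housing out of its carton, carried it over the tray and past the filters, and handed in at about 17.7 s, still holding it over the studs.

- **Alignment:** In the last wrist picture both holes sit within about 1 mm of where the studs were measured, and the stud tips show symmetrically through them. The yaw matches to about 0.01 rad.
- **Height and level:** The underside was about 144 mm above the bench, roughly 10 mm above the stud tips. I worked that out from the tool height; the side camera agreed one step earlier, about 11 mm higher. The tool is vertical to within about 0.001 rad.
- **Contact and grip:** The wrist force showed only the housing's weight, about 2.7 N, so nothing was touching. The jaws are at 35 mm on the neck, gripping at 35 N.
- **Other parts:** In the last views the filters, the bearing and the orange look-alike caps were where they started. I did not check the tail lamp, plug box or pulley in the final pictures.

**One disagreement:** the fingertips looked about 20 mm higher in the wrist and side pictures than their stated length implies. I kept to the cautious figure for clearance, and both grasps held.

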